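# Clear the lock-off yoke and restart the drum sander

## Task

Put the drum sander back into service: lift the steel lock-off yoke up and off its two hooks on the starter box and hang it astride the parking bar, upright and let go. Then twist the bar-shaped start knob clockwise (seen from above) fully to its stop, hold it there for half a second, and let go so that it springs all the way back. Do not tip the yoke over, and leave the spare sanding drum, paper stack and can alone.

Things in the scene. Friction and masses are not known exactly. Their poses are not given: they have to be found in the camera images.
- control_box: Fixed grey starter box, 160 (x) x 200 (y) x 80 mm high, left or right on the table, turned up to 0.4 rad. Origin: centre of its underside; x points away from the robot, to the face with the hooks (at x = +80 mm). The upright knob axis is at x = +45, y = 0 mm.
- hooks_mid (a point): Point midway between the two hooks at the height of their level part's top (71 mm above the table), 18 mm out from the box face; axes as the box. The hooks are 8 mm steel rods sticking out of the face at y = +41 and -41 mm, with upturned tips at x = +16 mm from here that reach 15 mm above this point.
- yoke: Loose lock-off yoke, about 0.35 kg: a steel inverted U with a black grip tab on top, 175 mm high, lying in its own y-z plane; alike when turned half round. Origin: midway between the undersides of its toes, z up. Legs 12 x 12 mm at y = +-24 mm, 36 mm free between them; heavier toes at their feet, 24 (x) x 14 (y) x 30 mm, outer faces at y = +-32 mm. Centre of mass about 40 mm up.
- yoke_lugs (a point): Point midway between the yoke's two lugs, 56 mm above its toes: round pins, 10 mm diameter, sticking out sideways from the legs to y = +-52 mm. At the start they lie on the hooks (toes 20 mm above the table) and the legs stand astride the knob's long end and lock it. To free it, lift at least 20 mm and then draw it away from the box, or lift straight up.
- yoke_grip (a point): Middle of the yoke's grip tab, 153 mm above its toes, axes as the yoke. The tab is 12 mm thick (x), 28 mm wide (y), and stands 45 mm up from the crossbar, from 130 to 175 mm above the toes.
- yoke_saddle (a point): Middle of the underside of the yoke's crossbar, 116 mm above its toes: this is what rests on the parking bar. The crossbar is 12 (x) x 60 (y) x 14 mm.
- park_bar: Fixed parking stand: a level round steel bar, 14 mm diameter, along the stand's x from its free end at x = -65 mm (towards the robot) to a 20 mm square post, 140 mm tall, at x = +65 to +85 mm; foot plate 12 mm high at x = +20 to +120, y = -60 to +60 mm. Origin: on the table below the bar's middle; turned up to 0.4 rad.
- park_top (a point): Top of the parking bar at the middle of its free length, 140 mm above the table; x along the bar towards the post, y across it, z up. The yoke hangs here with its plane square to the bar, a leg on each side, crossbar on the bar, toes 24 mm above the table.
- knob_grip (a point): Point on the knob's axis at the height to grip it, 112 mm above the table. The knob is a black upright bar 18 mm thick and 32 mm high (z = 94 to 126 mm above the table), lying along this point's x: its long end reaches 65 mm from the axis, its short end 35 mm. At rest the long end points the same way as the box's x. The axes turn with the knob.
- start_knob (a joint): Knob angle in rad: 0 at rest, grows clockwise seen from above, stop at 0.90. A spring turns it back: about 0.05 N m at rest, 0.19 N m at the stop.
- drum_short: Bystander: loose spare sanding drum standing upright, 80 mm diameter, 110 mm tall; origin at the centre of its underside.
- paper_stack: Bystander: loose stack of abrasive sheets, 150 x 115 x 48 mm; origin at the centre of its underside.
- glue_can: Bystander: loose closed can, 80 mm diameter, 100 mm tall; origin at the centre of its underside.

How it is judged (in metres and radians):
On the way, in this order (a step that is already met when the one before it is completed fails the run):
1. the yoke is lifted off its hooks (distance between yoke_saddle and control_box above 0.22 m), for 0.1 s.
2. the yoke hangs upright astride the parking bar, let go (x of yoke_saddle in the frame of park_top between -0.055 and 0.055 m and y of yoke_saddle in the frame of park_top between -0.016 and 0.016 m and z of yoke_saddle in the frame of park_top between -0.008 and 0.008 m and angle between yoke's own z axis and vertical below 0.25 rad and contact force between the fingers and yoke below 0.1 N and linear speed of yoke below 0.05 m/s), for 0.2 s.
3. the knob is held at its stop (value of joint start_knob above 0.84 rad), for 0.4 s.
4. the knob is let go and has sprung back (value of joint start_knob below 0.08 rad and contact force between anything else and start_knob below 0.1 N), for 0.2 s.
At the end, for the whole second after the job is handed in: The yoke hangs at rest on the parking bar by its crossbar, nobody holding it: crossbar underside within 8 mm of the bar's top, within 16 mm across the bar and 55 mm along it of the middle, tilted less than 0.25 rad; the knob is untouched and back within 0.08 rad of rest (all of step 2 and all of step 4).
It fails at once if the yoke is tipped over (tilted more than 0.7 rad) (angle between yoke's own z axis and vertical above 0.7 rad).
It fails at once if drum short is moved more than 25 mm (distance of drum_short from where it was at the start of the episode above 0.025 m).
It fails at once if paper stack is moved more than 25 mm (distance of paper_stack from where it was at the start of the episode above 0.025 m).
It fails at once if glue can is moved more than 25 mm (distance of glue_can from where it was at the start of the episode above 0.025 m).
It also fails if it takes over 66 s, if anything falls off the work surface, if the arm or the gripper's body presses on something with over 40 N, if the wrist force passes 120 N, or if a joint passes its speed limit or range.

## Robot

A 6-joint arm with a two-finger parallel gripper is mounted at the origin on the work surface. World frame = base frame: x ahead of the robot, y to its left, z up, the work surface at z = 0. Lengths are in mm, angles in rad, forces in N, time in s.
With the tool pointing down it reaches from about 300 to 875 mm from the base axis. Payload 4.2 kg.
Tool frame: the origin (TCP) lies on the centre line of the jaws, within the pads' length; the fingertips stand 8 mm ahead of it and the grasp point (between the pads) lies 11 mm behind it; z points along the fingers, y is the line along which they close (so a half turn about z gives the same grasp; the last joint's range is limited). The gripper opens to 85 mm and grips with 20 to 120 N. Pads are 22 mm wide; open, the fingers measure 114 mm over their backs; the gripper's body (76 mm by 85 mm) begins 54 mm behind the grasp point. The pads swing forward as they close: fully open they stand 13 mm farther back than shut.
Start: joints at [1.085, 0.32, 1.565, -0, 1.257, -0.02], TCP at [258.258, 513.754, 239.338] pointing down, gripper open.
Joint ranges: [-3.11, 3.11], [-0.84, 2.01], [0.21, 2.61], [-1.34, 4.49], [0.05, 2.63], [-2.56, 2.56]. Speed limits (rad/s): [2.57, 2.57, 3.14, 3.14, 3.14, 3.14].

## Interface

Orientations are given as a unit quaternion [x, y, z, w].
In Python, from bench import env, optics gives the robot as it stands. The module is installed in compiled form; this text tells all that it offers.
- The arm moves only by the tool carry_out, never from a script. Its argument "commands" is text: rows parted by semicolons, each of 7 numbers parted by spaces: the turn, a rotation vector about the tool's x, y, z in degrees, then the shift along the tool's x, y, z in cm, then the opening, from -1 (shut) to 1 (fully open). In form: wx wy wz x y z jaw; .... A call has 1 to 12 rows; each row shifts and turns the commanded pose from where the row before left it, along the tool's axes as they then stand; what a row does not reach is not made up. A row lasts 1/10 s, in which the tool goes at most 50 mm and 8.59 degrees, less where a joint would pass 70% of its speed; a pose out of reach is approached as far as the arm can. A call with a gripper value outside its range is refused whole. The fingers move at their own pace and stop on an object; "grip_force" is the grip in N (left out, the last holds). Time passes only in rows, so rows that do not move let the fingers close. It gives the time, the measured TCP pose, the force, the opening and the grip force at its end, in the units of the state.
- env.get_state(): the state, without advancing time (a new reading comes with each control period).
- optics.capture(name): name is "scene" or "side" or "wrist"; returns a dict with "color" (384x512x3 uint8, blue, green, red), "fx", "fy", "cx", "cy" (pixels), "R" (3x3) and "t" (3): a world point X has camera coordinates R X + t; the wrist camera has in their place "mount" (4x4, takes a point from camera to tool coordinates, whose origin is the TCP and whose axes are the flange's). Camera axes: x right, y down, z forward; pixel columns grow to the right and rows downward; lengths in mm; the calibration is good to about 2 mm. A picture is of the moment at which its call begins: read the wrist's pose just before it. There is no depth.
- env.hand_in(): hands the job in; it is judged then, once.
The state is a dict: "t": time; "qpos": joint angles; "dq": joint speeds; "effort": joint torques, N m; "eef_pos": TCP position; "tool_rot": TCP orientation; "force": force on the tool from outside, world axes, zero at the start; "wrist_torque": the same for the moment, N m; "gripper_width": finger opening in mm; "gripper_force": force on a finger pad.
Only numpy, scipy, OpenCV 4.12 (cv2) and the standard library are available. Lean on these libraries where they do the work, as an engineer would, in place of code of your own. Each camera call takes 0.05 s, during which the arm holds its last target. There are 200 camera calls.

## Working session

There is one attempt and no reset: what is moved stays moved. The work goes in short steps, Python scripts to look and compute and a tool call to move; the robot and the scene stay as the last step left them, time stands still between calls to the robot, and variables do not carry over. Pictures are saved under pics/ and viewed, at most 10 in all, crops included, and the job is handed in when it is done.

Besides the shell and the picture viewer there is one more tool, called after ">>>" by a JSON object that holds its "method" and its "body", one argument or row to a line. carry_out: Moves the arm, as the interface text tells. Its arguments: {"type":"object","properties":{"commands":{"type":"string"},"grip_force":{"type":"number"}},"required":["commands"]}

```bash
mkdir -p pics; python3 - <<'E'
from bench import env, optics
import cv2, pickle, numpy as np
s=env.get_state(); print(s)
d={}
for n in ["scene","side","wrist"]:
    c=optics.capture(n); d[n]=c; print(n,{k:np.round(v,3).tolist() for k,v in c.items() if k!="color"})
pickle.dump(d,open("c0.pkl","wb"))
for n in ["scene","side"]: cv2.imwrite(f"pics/{n}0.png",cv2.resize(d[n]["color"],(800,600),interpolation=cv2.INTER_CUBIC))
E
```

```text
{'t': 0.0, 'qpos': array([ 1.08499681e+00,  3.20295398e-01,  1.56568916e+00, -6.59858574e-06,
        1.25738336e+00, -2.00037438e-02]), 'dq': array([ 3.00608687e-05, -3.13853168e-04, -2.07986107e-04,  1.07914366e-03,
        1.85169591e-03,  6.26420830e-04]), 'effort': array([-1.19895692e-03, -4.15530074e+01, -2.34167933e+01,  1.46988367e-05,
        7.98196852e-03, -4.46210117e-05]), 'eef_pos': array([258.03853532, 513.33060538, 238.47629881]), 'tool_rot': array([ 2.30797052e-01,  9.73001507e-01, -8.60181888e-04, -2.19060379e-04]), 'force': array([-0.52292708, -0.43375259, -0.55733598]), 'wrist_torque': array([-0.00260586, -0.00727861, -0.01976368]), 'gripper_force': 0.0, 'gripper_width': 85.3353040098527}
scene {'fx': 442.419, 'fy': 442.419, 'cx': 262.524, 'cy': 186.395, 'R': [[0.832, 0.554, -0.001], [0.473, -0.71, -0.522], [-0.29, 0.434, -0.853]], 't': [-513.716, -230.296, 1620.421]}
side {'fx': 418.606, 'fy': 418.606, 'cx': 257.586, 'cy': 186.308, 'R': [[0.993, -0.117, 0.021], [-0.059, -0.639, -0.767], [0.103, 0.76, -0.641]], 't': [-621.208, 144.569, 1349.732]}
wrist {'fx': 333.918, 'fy': 333.918, 'cx': 250.4, 'cy': 190.094, 'mount': [[-0.001, -0.962, -0.275, 69.505], [1.0, -0.0, -0.001, 1.146], [0.001, -0.275, 0.962, -135.438], [0.0, 0.0, 0.0, 1.0]]}
```

View pics/scene0.png

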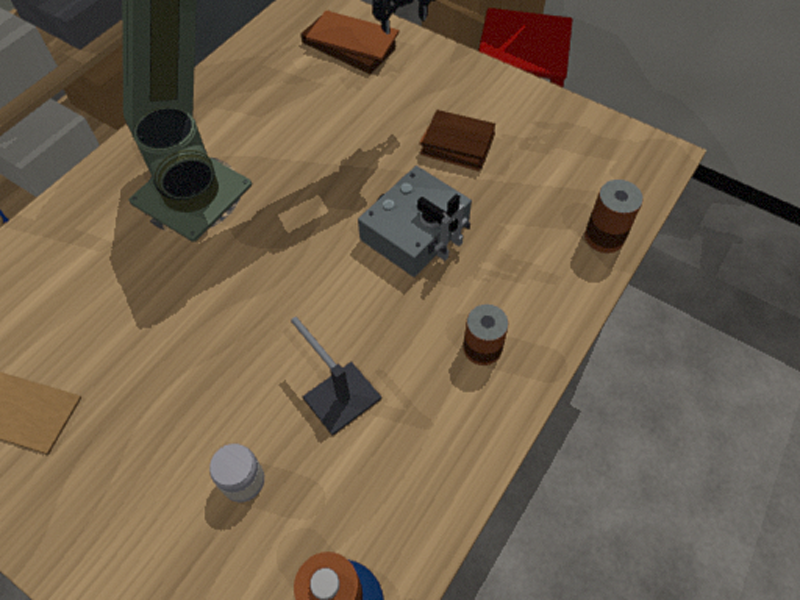

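View pics/side0.png

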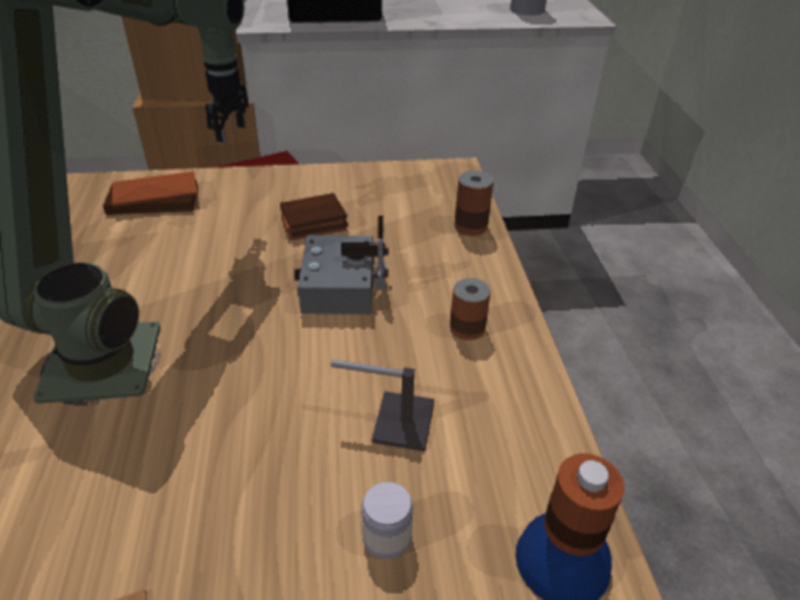

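The scene view shows the box at about (415,220), the yoke tab at (454,203) and the parking bar from (297,321) to (338,370). The side view shows the tab top at (381,218), the bar from (333,364) to (405,373), and the box top corners at (307,236), (372,238), (373,290) and (300,287).

```bash
cat > h.py <<'E'
import numpy as np, cv2
def rays(c,px,st=None):
    """camera centre and unit ray directions in world"""
    px=np.atleast_2d(px).astype(float)
    d=np.c_[(px[:,0]-c["cx"])/c["fx"],(px[:,1]-c["cy"])/c["fy"],np.ones(len(px))]
    if "R" in c: R,t=c["R"],c["t"]; return -R.T@t, d@R
    from scipy.spatial.transform import Rotation as Ro
    T=Ro.from_quat(st["tool_rot"]).as_matrix(); M=np.array(c["mount"])
    return T@M[:3,3]+st["eef_pos"], d@M[:3,:3].T@T.T
def plane(c,px,z,st=None):
    o,d=rays(c,px,st); return o+d*((z-o[2])/d[:,2])[:,None]
def tri(c1,p1,c2,p2):
    o1,d1=rays(c1,p1);o2,d2=rays(c2,p2);d1=d1[0];d2=d2[0]
    k=np.linalg.lstsq(np.c_[d1,-d2],o2-o1,rcond=None)[0]
    a,b=o1+k[0]*d1,o2+k[1]*d2; return (a+b)/2,np.linalg.norm(a-b)
E
python3 - <<'E'
import pickle; from h import *
np.set_printoptions(precision=1,suppress=True)
d=pickle.load(open("c0.pkl","rb")); f=1.5625
S,D=d["scene"],d["side"]
def both(n,a,b,z):
    a=np.array(a)/f;b=np.array(b)/f
    print(n,plane(S,a,z)[0],plane(D,b,z)[0],*tri(S,a,D,b))
both("tab top",(454,196),(381,217),195)
both("bar free",(296,320),(333,364),133)
both("bar post",(336,368),(403,372),133)
# box side masks: metal top corners
for n,a in (("side",[(307,236),(372,238),(373,290),(300,287)]),("scene",[(417,168),(470,196),(413,246),(360,220)])):
    print(n,plane(d[n],np.array(a)/f,80))
# footplate corners
print(plane(D,np.array([(383,394),(434,397),(425,447),(373,441)])/f,12))
print(plane(S,np.array([(352,363),(381,397),(334,432),(303,398)])/f,12))
print("drum",plane(S,np.array([(487,318)])/f,110),plane(D,np.array([(471,289)])/f,110))
print("paper",plane(S,np.array([(460,130)])/f,48))
for n in ("scene","side"):
    a={"scene":(225,95,90,90),"side":(180,125,90,90)}[n];x,y,w,h=a
    cv2.imwrite(f"pics/crop_{n}.png",cv2.resize(d[n]["color"][y:y+h,x:x+w],(400,400),interpolation=cv2.INTER_CUBIC))
i=np.hstack([cv2.imread(f"pics/crop_{n}.png") for n in ("scene","side")]);cv2.imwrite("pics/crops.png",i)
E
```

```text
tab top [593.3 192.3 195. ] [596.7 190.7 195. ] [595.5 189.4 197.2] 3.0616560873070426
bar free [ 479.8 -178.1  133. ] [ 475.7 -182.4  133. ] [ 475.8 -175.1  125. ] 0.6596877211501914
bar post [ 601.1 -215.6  133. ] [ 598.5 -214.1  133. ] [ 599.6 -214.2  131.8] 2.6325665121173185
side [[428.4 297.4  80. ]
 [582.9 275.5  80. ]
 [569.1  81.2  80. ]
 [412.2 106.   80. ]]
scene [[437.1 298.2  80. ]
 [578.  295.1  80. ]
 [548.  114.7  80. ]
 [416.  108.5  80. ]]
[[ 568.5 -156.4   12. ]
 [ 666.9 -174.    12. ]
 [ 632.4 -289.6   12. ]
 [ 539.7 -266.8   12. ]]
[[ 577.7 -149.9   12. ]
 [ 667.5 -177.4   12. ]
 [ 634.2 -284.5   12. ]
 [ 542.9 -262.9   12. ]]
drum [[769.8  35.5 110. ]] [[772.6  29.6 110. ]]
paper [[441.6 479.4  48. ]]
```

View pics/crops.png

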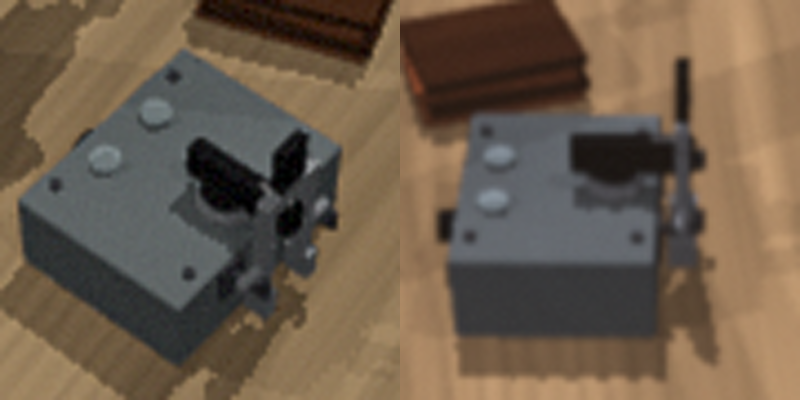

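The crop gives the box top corners: scene (187,50), (341,150), (183,308), (20,203), and side (472,114), (660,116), (656,263), (448,262). The yoke is edge-on with its tab top at (682,60), and the knob's long end passes through it.

```bash
python3 - <<'E'
import pickle; from h import *
np.set_printoptions(precision=2,suppress=True)
d=pickle.load(open("c0.pkl","rb"));k=400/90
for n,a,o in (("scene",[(187,50),(341,150),(183,308),(20,203)],(225,95)),("side",[(72,114),(260,116),(256,263),(48,262)],(180,125))):
    P=plane(d[n],np.array(a)/k+o,80); c=P.mean(0); x=P[1]+P[2]-P[0]-P[3]; y=P[0]+P[3-2]-P[2]-P[3]
    print(n,P[:,:2],c,"yaw",np.arctan2(x[1],x[0]),np.arctan2(-y[0],y[1]),np.linalg.norm(x)/2,np.linalg.norm(y)/2)
a=np.array((291,143))/k+(225,95);b=np.array((282,60))/k+(180,125)
print(plane(d["scene"],a,195),plane(d["side"],b,195),tri(d["scene"],a,d["side"],b))
E
```

```text
scene [[434.4  303.51]
 [588.04 284.54]
 [567.89  95.47]
 [413.23 107.24]] [500.89 197.69  80.  ] yaw -0.09938158317945656 -0.10680828942892913 154.91539907303797 193.7737753256716
side [[427.37 300.05]
 [585.08 283.24]
 [565.98  89.13]
 [408.12 104.93]] [496.64 194.34  80.  ] yaw -0.10295467039325458 -0.098223654398038 158.6205527455387 195.55877759314419
[[596.65 186.37 195.  ]] [[595.59 193.11 195.  ]] (array([596.25, 185.58, 198.34]), np.float64(3.7364828837436357))
```

>>> {"method": "carry_out", "body": {
  "commands": "0 0 0 -4.5 -1.4 -0.6 1;0 0 0 -4.5 -1.4 -0.6 1;0 0 0 -4.5 -1.4 -0.6 1;0 0 0 -4.5 -1.4 -0.6 1;0 0 0 -4.5 -1.4 -0.6 1;0 0 0 -4.5 -1.4 -0.6 1;0 0 0 -4.5 -1.4 -0.6 1;0 0 0 -4.5 -1.4 -0.6 1;0 0 0 -4.5 -1.4 -0.6 1;0 0 0 -4.5 -1.4 -0.6 1",
  "grip_force": 60
}}

```text
t: 1.15
eef_pos: [598.4, 185.0, 299.3]
tool_rot: [0.231, 0.973, -0.0, -0.0]
force: [0.4, 0.7, 0.7]
gripper_width: 85.5
gripper_force: 0.0
```

>>> {"method": "carry_out", "body": {
  "commands": "0 0 8.5 0 0 0 1;0 0 8.5 0 0 0 1;0 0 8.5 0 0 0 1;0 0 8.5 0 0 0 1;0 0 8.5 0 0 0 1;0 0 8.5 0 0 0 1;0 0 8.5 0 0 0 1;0 0 8.5 0 0 0 1;0 0 1 0 0 0 1;0 0 0 0 0 0 1"
}}

```text
t: 2.15
eef_pos: [597.3, 186.5, 299.0]
tool_rot: [0.74, 0.672, -0.0, -0.0]
force: [-0.0, -0.0, 0.0]
gripper_width: 85.1
gripper_force: 0.0
```

```bash
cat >> h.py <<'E'
def snap(tag):
    from bench import env, optics; import pickle
    st=env.get_state(); c=optics.capture("wrist"); pickle.dump((st,c),open(tag+".pkl","wb"))
    cv2.imwrite(f"pics/{tag}.png",cv2.resize(c["color"],(800,600),interpolation=cv2.INTER_CUBIC))
    from scipy.spatial.transform import Rotation as Ro
    T=Ro.from_quat(st["tool_rot"]).as_matrix()
    print(st["t"],st["eef_pos"].round(1),T.round(3).tolist(),"ydeg",np.degrees(np.arctan2(T[1,1],T[0,1])).round(2),st["force"].round(2),st["gripper_width"]); return st,c
E
python3 -c "from h import *; snap('w1')"
```

```text
2.15 [597.3 186.5 299. ] [[0.097, 0.995, -0.001], [0.995, -0.097, -0.0], [-0.0, -0.0, -1.0]] ydeg -5.54 [-0.   -0.01  0.03] 85.07903753570261
```

View pics/w1.png

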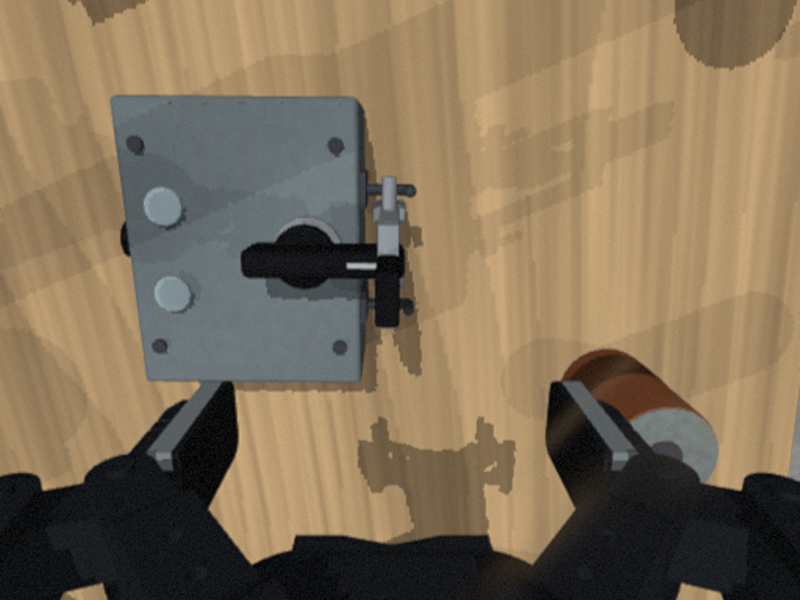

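The wrist view shows the tab at columns 376–400 with its near-end top edge at row 325, the yoke plane vertical in the image, the knob along row 260 with its axis near (305,258), and the box corners at (112,97), (357,97), (361,380) and (148,380).

```bash
python3 - <<'E'
import pickle; from h import *
np.set_printoptions(precision=1,suppress=True)
st,c=pickle.load(open("w1.pkl","rb"));f=1.5625
P=plane(c,np.array([(112,97),(357,97),(361,380),(148,380)])/f,80,st);print(P[:,:2],P.mean(0))
x=P[1]+P[2]-P[0]-P[3];y=P[0]+P[1]-P[2]-P[3];print(np.arctan2(x[1],x[0]),np.arctan2(-y[0],y[1]),np.linalg.norm(x)/2,np.linalg.norm(y)/2)
print("tab end",plane(c,np.array([(376,325),(388,325),(400,325)])/f,195,st))
print("knob top left/short end",plane(c,np.array([(242,244),(242,276)])/f,[126],st), plane(c,np.array([(405,247),(405,277)])/f,126,st))
E
```

```text
[[430.5 304.9]
 [585.8 289.8]
 [566.2  94.4]
 [409.2 109.7]] [497.9 199.7  80. ]
-0.09739479046230029 -0.10466455180599453 156.8658732500989 196.39380913157052
tab end [[589.1 175.2 195. ]
 [594.9 174.6 195. ]
 [600.7 174.1 195. ]]
knob top left/short end [[510.4 210.3 126. ]
 [506.9 190.9 126. ]] [[607.2 199.1 126. ]
 [605.5 180.7 126. ]]
```

>>> {"method": "carry_out", "body": {
  "commands": "0 0 -0.2 0.24 -0.15 4.0 1;0 0 0 0 0 4.0 1;0 0 0 0 0 3.0 1;0 0 0 0 0 2.4 1;0 0 0 0 0 0 -1;0 0 0 0 0 0 -1;0 0 0 0 0 0 -1;0 0 0 0 0 0 -1;0 0 0 0 0 0 -1;0 0 0 0 0 0 -1;0 0 0 0 0 0 -1;0 0 0 0 0 0 -1",
  "grip_force": 70
}}

```text
t: 3.4
eef_pos: [596.8, 189.3, 166.6]
tool_rot: [0.74, 0.673, 0.001, 0.001]
force: [-0.2, -0.3, 5.9]
gripper_width: 11.2
gripper_force: 68.7
```

>>> {"method": "carry_out", "body": {
  "commands": "0 0 0 0 0 -0.6 -1;0 0 0 0 0 -1.0 -1;0 0 0 0 0 -1.5 -1;0 0 0 0 0 -1.5 -1;0 0 0 0 0 -1.6 -1;0 0 0 0 0 -1.6 -1;0 0 0 0 0 -1.6 -1;0 0 0 0 0 -1.6 -1;0 0 0 0 0 -1.6 -1;0 0 0 0 0 -1.6 -1;0 0 0 0 0 -1.2 -1;0 0 0 0 0 -0.6 -1"
}}

```text
t: 4.6
eef_pos: [596.4, 189.1, 326.6]
tool_rot: [0.74, 0.672, 0.001, 0.0]
force: [-0.3, -0.4, -3.1]
gripper_width: 11.1
gripper_force: 68.3
```

```bash
python3 - <<'E'
from h import *; import pickle
np.set_printoptions(precision=1,suppress=True)
snap('w2')
d=pickle.load(open("c0.pkl","rb"))
# bar: bright grey line fit in each view, at z=140 top / 133 axis
for n,(x,y,w,h) in (("scene",(183,198,34,40)),("side",(208,226,52,18))):
    im=d[n]["color"][y:y+h,x:x+w]; hsv=cv2.cvtColor(im,cv2.COLOR_BGR2HSV)
    m=((hsv[...,1]<50)&(hsv[...,2]>80)).astype(np.uint8)
    k,l,s,_=cv2.connectedComponentsWithStats(m); i=1+s[1:,4].argmax()
    q=np.argwhere(l==i)[:,::-1]+(x,y); vx,vy,x0,y0=cv2.fitLine(q.astype(np.float32),cv2.DIST_L2,0,.01,.01).ravel()
    t=(q-(x0,y0))@(vx,vy); e=np.array([(x0+a*vx,y0+a*vy) for a in (t.min(),t.max())])
    P=plane(d[n],e,133); v=P[1]-P[0]; print(n,len(q),e,P,np.linalg.norm(v),np.arctan(v[1]/v[0]))
E
```

```text
4.6 [596.4 189.1 326.6] [[0.096, 0.995, 0.001], [0.995, -0.096, 0.0], [0.001, 0.001, -1.0]] ydeg -5.49 [-0.3 -0.4 -3.1] 11.0670838509282
scene 178 [[187.  203. ]
 [213.3 234.6]] [[ 470.1 -177.5  133. ]
 [ 595.3 -215.9  133. ]] 130.99829153168554 -0.2977305729147518
side 194 [[211.9 231.8]
 [257.8 238.4]] [[ 472.4 -177.4  133. ]
 [ 598.  -215.5  133. ]] 131.25050568316098 -0.29391365285986
```

>>> {"method": "carry_out", "body": {
  "commands": "0 0 0 -1.5 -0.2 0 -1;0 0 0 -2.5 -0.2 0 -1;0 0 0 -3.5 -0.2 0 -1;0 0 0 -4 -0.2 0 -1;0 0 0 -4 -0.2 0 -1;0 0 0 -4 -0.2 0 -1;0 0 0 -4 -0.2 0 -1;0 0 0 -4 -0.2 0 -1;0 0 0 -4 -0.2 0 -1;0 0 0 -3.5 -0.2 0 -1;0 0 0 -2.5 -0.2 0 -1;0 0 0 -1.5 -0.3 0 -1"
}}

```text
t: 5.85
eef_pos: [532.4, -199.2, 324.2]
tool_rot: [0.741, 0.672, -0.001, -0.001]
force: [-0.4, 0.5, -3.9]
gripper_width: 11.2
gripper_force: 68.2
```

>>> {"method": "carry_out", "body": {
  "commands": "0 0 3.5 0 0 0 -1;0 0 4.5 0 0 0 -1;0 0 3.5 0 0 0 -1;0 0 0 0 0 0 -1;0 0 0 0 0 0 -1;0 0 0 0 0 0 -1"
}}

```text
t: 6.45
eef_pos: [533.7, -196.6, 325.1]
tool_rot: [0.803, 0.595, -0.0, -0.0]
force: [-0.1, 1.0, -2.6]
gripper_width: 11.1
gripper_force: 68.2
```

```bash
python3 - <<'E'
from h import *; import pickle
from bench import optics
snap('w3'); d={n:optics.capture(n) for n in("scene","side")}; pickle.dump(d,open("c3.pkl","wb"))
i=np.hstack([cv2.resize(d[n]["color"][y:y+110,x:x+95],(380,440),interpolation=cv2.INTER_CUBIC) for n,x,y in(("scene",165,145),("side",195,160))])
w=cv2.resize(cv2.imread("pics/w3.png"),(400,300)); cv2.imwrite("pics/s3.png",i)
E
```

```text
6.45 [ 533.7 -196.6  325.1] [[0.291, 0.957, -0.001], [0.957, -0.291, 0.0], [0.0, -0.001, -1.0]] ydeg -16.92 [-0.11  0.98 -2.57] 11.09440046007608
```

View pics/w3.png

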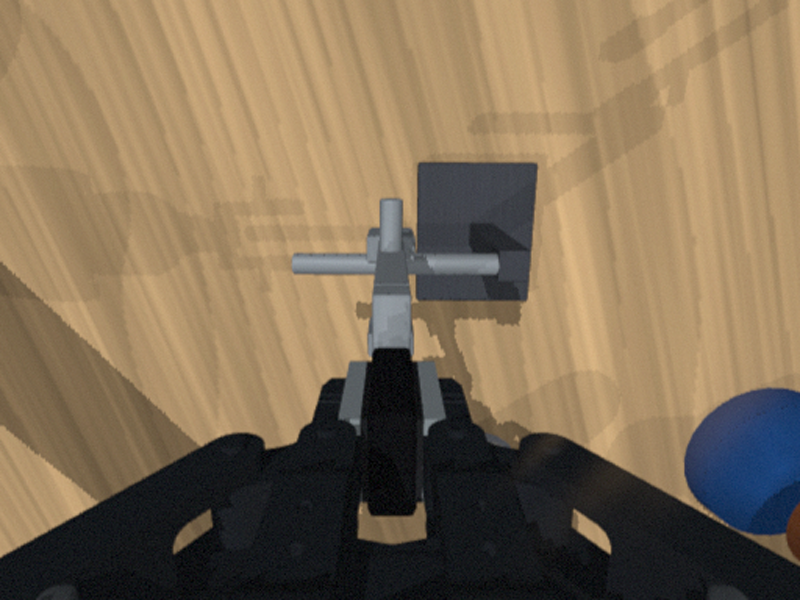

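View pics/s3.png

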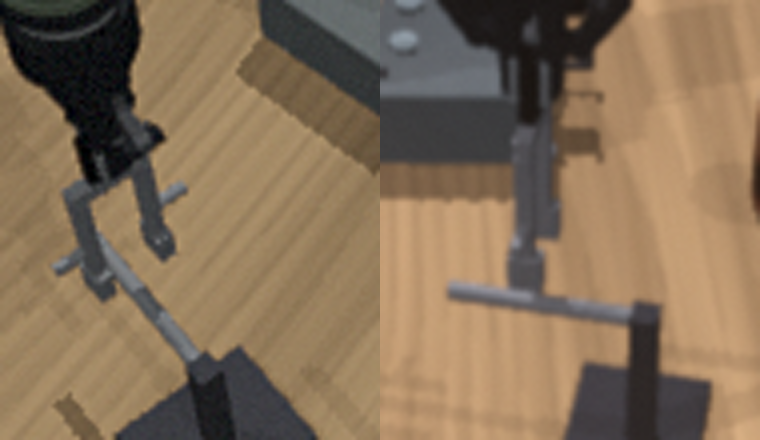

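The wrist view shows the bar level along row 264 from column 293 to 499, square to the yoke, with the yoke over its middle. The scene and side crops show the legs on both sides of the bar.

```bash
python3 - <<'E'
import pickle; from h import *
np.set_printoptions(precision=1,suppress=True)
st,c=pickle.load(open("w3.pkl","rb"));f=1.5625
P=plane(c,np.array([(293,264),(499,264)])/f,133,st);print(P,P.mean(0),np.linalg.norm(P[1]-P[0]),np.arctan2(P[1,1]-P[0,1],P[1,0]-P[0,0]))
print(plane(c,np.array([(293,253),(293,274),(450,253),(450,274)])/f,133,st))
# yoke: near lug tip top (391,199), z=toe+61; check
z=325.1-166.6+20+56; print("lug end",plane(c,np.array([(391,199)])/f,z+5,st))
E
```

```text
[[ 473.4 -179.2  133. ]
 [ 599.7 -217.7  133. ]] [ 536.5 -198.4  133. ] 132.0999104156242 -0.2960625696643123
[[ 475.8 -172.4  133. ]
 [ 471.1 -185.4  133. ]
 [ 571.5 -201.6  133. ]
 [ 567.9 -214.9  133. ]]
lug end [[ 548.4 -148.7  239.5]]
```

>>> {"method": "carry_out", "body": {
  "commands": "0 0 0 0 0 1.0 -1;0 0 0 0 0 1.5 -1;0 0 0 0 0 1.5 -1;0 0 0 0 0 1.5 -1;0 0 0 0 0 1.6 -1;0 0 0 0 0 1.6 -1;0 0 0 0 0 1.6 -1;0 0 0 0 0 1.6 -1;0 0 0 0 0 1.5 -1;0 0 0 0 0 1.0 -1;0 0 0 0 0 0.5 -1;0 0 0 0 0 0 -1"
}}

```text
t: 7.8
eef_pos: [533.7, -196.6, 175.6]
tool_rot: [0.804, 0.595, -0.0, -0.001]
force: [0.3, 0.4, -2.3]
gripper_width: 11.5
gripper_force: 68.1
```

>>> {"method": "carry_out", "body": {
  "commands": "0 0 0 0 0 0.2 -1;0 0 0 0 0 0 -1"
}}

```text
t: 8.0
eef_pos: [534.3, -196.8, 174.8]
tool_rot: [0.804, 0.595, 0.0, 0.0]
force: [-0.7, 0.4, -2.0]
gripper_width: 11.2
gripper_force: 68.2
```

>>> {"method": "carry_out", "body": {
  "commands": "0 0 0 0 0 0.1 -1;0 0 0 0 0 0.1 -1;0 0 0 0 0 0 -1"
}}

```text
t: 8.3
eef_pos: [534.0, -196.7, 172.3]
tool_rot: [0.804, 0.595, 0.0, 0.0]
force: [0.1, -0.1, -2.4]
gripper_width: 11.4
gripper_force: 68.2
```

>>> {"method": "carry_out", "body": {
  "commands": "0 0 0 0 0 0.1 -1;0 0 0 0 0 0 -1;0 0 0 0 0 0 -1"
}}

```text
t: 8.6
eef_pos: [534.0, -196.7, 171.3]
tool_rot: [0.804, 0.595, 0.0, -0.0]
force: [0.2, -0.6, -3.3]
gripper_width: 11.1
gripper_force: 68.2
```

>>> {"method": "carry_out", "body": {
  "commands": "0 0 0 0 0 0.1 -1;0 0 0 0 0 0 -1;0 0 0 0 0 0 -0.4;0 0 0 0 0 0 0;0 0 0 0 0 0 0;0 0 0 0 0 0 0;0 0 0 0 0 0 0;0 0 0 0 0 0 0"
}}

```text
t: 9.4
eef_pos: [534.0, -196.7, 170.3]
tool_rot: [0.804, 0.595, 0.0, -0.0]
force: [1.0, -0.7, 0.5]
gripper_width: 42.7
gripper_force: 0.0
```

>>> {"method": "carry_out", "body": {
  "commands": "0 0 0 0 0 -1 0;0 0 0 0 0 -2 0;0 0 0 0 0 -3 0;0 0 0 0 0 -3 0;0 0 0 0 0 -3 0;0 0 0 0 0 -2 0;0 0 0 0 0 0 0"
}}

```text
t: 10.1
eef_pos: [535.3, -197.3, 314.4]
tool_rot: [0.804, 0.595, 0.002, 0.003]
force: [1.9, -0.0, -0.5]
gripper_width: 42.8
gripper_force: 0.0
```

```bash
python3 - <<'E'
from h import *; import pickle
from bench import optics
st,c=snap('w4'); d={n:optics.capture(n) for n in("scene","side")}
i=np.hstack([cv2.resize(c["color"][40:290,160:380],(299,340)),*[cv2.resize(d[n]["color"][y:y+85,x:x+62],(248,340),interpolation=cv2.INTER_CUBIC) for n,x,y in(("scene",175,175),("side",205,185))]])
cv2.imwrite("pics/s4.png",i)
E
```

```text
10.1 [ 535.3 -197.3  314.4] [[0.292, 0.956, 0.007], [0.956, -0.292, -0.003], [-0.001, 0.008, -1.0]] ydeg -16.99 [ 1.85 -0.04 -0.48] 42.75093155457724
```

View pics/s4.png

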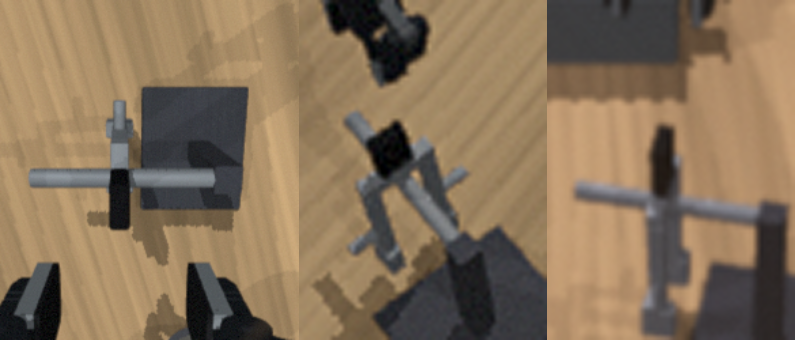

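The views show the yoke hanging upright by its crossbar at the middle of the bar, with its tab at (120,200) in the wrist crop and the jaws clear. Next is the knob.

>>> {"method": "carry_out", "body": {
  "commands": "0 0 0 4.2 -1.2 0 1;0 0 0 4.2 -1.2 0 1;0 0 0 4.2 -1.2 0 1;0 0 0 4.2 -1.2 0 1;0 0 0 4.2 -1.2 0 1;0 0 0 4.2 -1.2 0 1;0 0 0 4.2 -1.2 0 1;0 0 0 4.2 -1.2 0 1;0 0 0 4.1 -1.1 0 1;0 0 0 0 0 0 1"
}}

```text
t: 11.25
eef_pos: [541.0, 199.6, 308.0]
tool_rot: [0.802, 0.597, -0.001, -0.002]
force: [0.3, 0.1, -0.3]
gripper_width: 85.6
gripper_force: 0.0
```

>>> {"method": "carry_out", "body": {
  "commands": "0 0 -8.4 0 0 0 1;0 0 -8.4 0 0 0 1;0 0 -8.4 0 0 0 1;0 0 -8.4 0 0 0 1;0 0 -8.4 0 0 0 1;0 0 -8.4 0 0 0 1;0 0 -8.4 0 0 0 1;0 0 -8.4 0 0 0 1;0 0 -8.4 0 0 0 1;0 0 -8.4 0 0 0 1;0 0 -8.4 0 0 0 1;0 0 -8.4 0 0 0 1"
}}

```text
t: 12.45
eef_pos: [541.3, 194.1, 308.7]
tool_rot: [0.051, 0.999, -0.001, -0.001]
force: [0.2, 0.1, -0.4]
gripper_width: 85.2
gripper_force: 0.0
```

>>> {"method": "carry_out", "body": {
  "commands": "0 0 0 0 0 3 1;0 0 0 0 0 3 1;0 0 0 0 0 0 1"
}}

```text
t: 12.75
eef_pos: [538.9, 193.4, 245.1]
tool_rot: [0.054, 0.999, -0.002, -0.005]
force: [0.1, -0.9, -0.8]
gripper_width: 85.4
gripper_force: 0.0
```

```bash
python3 -c "from h import *; snap('w5')"
```

```text
12.75 [538.9 193.4 245.1] [[-0.994, 0.108, -0.011], [0.108, 0.994, -0.004], [0.01, -0.005, -1.0]] ydeg 83.78 [ 0.12 -0.9  -0.84] 85.40792521781185
```

View pics/w5.png

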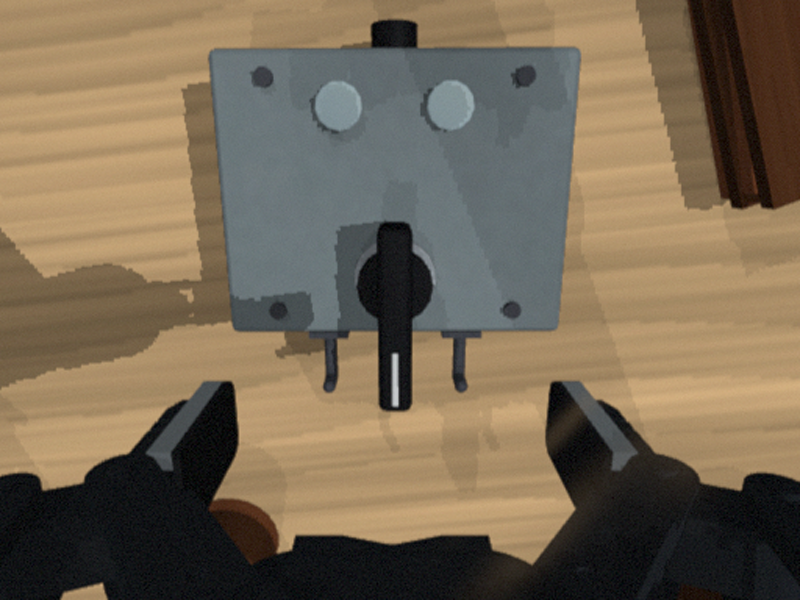

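The wrist view shows the knob vertical at column 395, with its short end at row 222 and its long end at row 408, close to the jaw centre at column 392.

```bash
python3 - <<'E'
import pickle; from h import *
np.set_printoptions(precision=1,suppress=True)
st,c=pickle.load(open("w5.pkl","rb"));f=1.5625
P=plane(c,np.array([(394,222),(395,407)])/f,126,st);v=P[1]-P[0];L=np.linalg.norm(v);v/=L
print(P,L,np.degrees(np.arctan2(v[1],v[0])),P[0]+35*v,P[1]-65*v)
B=plane(c,np.array([(210,49),(580,49),(556,330),(234,330)])/f,80,st);print(B.mean(0))
E
```

```text
[[503.5 198.7 126. ]
 [602.3 188.6 126. ]] 99.32285368485363 -5.868367844771242 [538.3 195.2 126. ] [537.7 195.2 126. ]
[496.5 199.8  80. ]
```

>>> {"method": "carry_out", "body": {
  "commands": "0 0 0 0 0.1 3 1;0 0 0 0 0 3 1;0 0 0 0 0 3 1;0 0 0 0 0 2 1;0 0 0 0 0 1 1;0 0 0 0 0 0 1;0 0 0 0 0 0 1"
}}

```text
t: 13.5
eef_pos: [543.0, 196.3, 131.8]
tool_rot: [0.054, 0.999, 0.0, 0.001]
force: [0.3, -0.3, -0.4]
gripper_width: 85.2
gripper_force: 0.0
```

>>> {"method": "carry_out", "body": {
  "commands": "0 0 0 0.15 -0.1 1.5 1;0 0 0 0 0 1.1 1;0 0 0 0 0 0 1;0 0 0 0 0 0 -1;0 0 0 0 0 0 -1;0 0 0 0 0 0 -1;0 0 0 0 0 0 -1;0 0 0 0 0 0 -1;0 0 0 0 0 0 -1;0 0 0 0 0 0 -1;0 0 0 0 0 0 -1",
  "grip_force": 45
}}

```text
t: 14.6
eef_pos: [540.3, 194.2, 104.8]
tool_rot: [0.054, 0.999, -0.001, 0.0]
force: [-1.4, -5.0, 4.1]
gripper_width: 17.5
gripper_force: 46.6
```

>>> {"method": "carry_out", "body": {
  "commands": "0 0 4 0 0 0 -1;0 0 6 0 0 0 -1;0 0 7 0 0 0 -1;0 0 7 0 0 0 -1;0 0 7 0 0 0 -1;0 0 7 0 0 0 -1;0 0 6 0 0 0 -1;0 0 5 0 0 0 -1;0 0 2 0 0 0 -1;0 0 0 0 0 0 -1;0 0 0 0 0 0 -1"
}}

```text
t: 15.7
eef_pos: [540.5, 194.4, 104.8]
tool_rot: [0.478, 0.878, -0.001, 0.001]
force: [-0.8, -5.1, 4.8]
gripper_width: 17.4
gripper_force: 46.7
```

```bash
python3 -c "
from h import *; s,c=snap('w6'); print(s['wrist_torque'])"
```

```text
15.7 [540.5 194.4 104.8] [[-0.543, 0.84, 0.0], [0.84, 0.543, -0.002], [-0.002, -0.0, -1.0]] ydeg 32.91 [-0.77 -5.13  4.79] 17.368249793670763
[-0.76474202  0.08857371  0.19746454]
```

>>> {"method": "carry_out", "body": {
  "commands": "0 0 1 0 0 0 -1;0 0 1 0 0 0 -1;0 0 0 0 0 0 -1;0 0 0 0 0 0 -1;0 0 0 0 0 0 -1;0 0 0 0 0 0 -1;0 0 0 0 0 0 -1;0 0 0 0 0 0 -1;0 0 0 0 0 0 -1"
}}

```text
t: 16.65
eef_pos: [540.5, 194.3, 104.9]
tool_rot: [0.492, 0.871, -0.001, 0.001]
force: [-1.3, -5.0, 4.4]
gripper_width: 17.4
gripper_force: 47.6
```

```bash
python3 -c "
from h import *; s,c=snap('w7'); print(s['wrist_torque'])
im=c['color'];hsv=cv2.cvtColor(im,cv2.COLOR_BGR2HSV)
B=plane(c,np.array([[0,0]]),80,s)"
```

```text
16.65 [540.5 194.3 104.9] [[-0.516, 0.857, 0.001], [0.857, 0.516, -0.002], [-0.002, -0.0, -1.0]] ydeg 31.05 [-1.31 -4.99  4.38] 17.352507575358743
[-0.7663122   0.1642356   0.81450526]
```

The torque rose from 0.20 to 0.81 N m, so the knob is on its stop, and it has been held for over 0.5 s. Next I let go.

>>> {"method": "carry_out", "body": {
  "commands": "0 0 0 0 0 0 1;0 0 0 0 0 0 1;0 0 0 0 0 0 1;0 0 0 0 0 0 1;0 0 0 0 0 0 1;0 0 0 0 0 0 1;0 0 0 0 0 0 1;0 0 0 0 0 0 1;0 0 0 0 0 0 1"
}}

```text
t: 17.6
eef_pos: [540.3, 195.3, 104.3]
tool_rot: [0.494, 0.87, 0.0, -0.0]
force: [0.0, 0.1, -0.4]
gripper_width: 85.3
gripper_force: 0.0
```

>>> {"method": "carry_out", "body": {
  "commands": "0 0 0 0 0 -2 1;0 0 0 0 0 -4 1;0 0 0 0 0 -4 1;0 0 0 0 0 -4 1;0 0 0 0 0 -2 1;0 0 0 0 0 0 1;0 0 0 0 0 0 1;0 0 0 0 0 0 1"
}}

```text
t: 18.4
eef_pos: [539.5, 195.0, 262.5]
tool_rot: [0.494, 0.87, -0.001, -0.001]
force: [0.1, 0.0, -0.4]
gripper_width: 85.8
gripper_force: 0.0
```

```bash
python3 - <<'E'
from h import *
from bench import optics
st,c=snap('w8'); d={n:optics.capture(n)["color"] for n in("scene","side")}
cv2.imwrite("pics/s8.png",np.hstack([cv2.resize(c["color"],(400,300)),cv2.resize(d["side"][100:300,150:350],(300,300))]))
E
```

```text
18.4 [539.5 195.  262.5] [[-0.512, 0.859, -0.003], [0.859, 0.512, -0.001], [0.001, -0.003, -1.0]] ydeg 30.81 [ 0.07  0.03 -0.38] 85.79187956373886
```

View pics/s8.png

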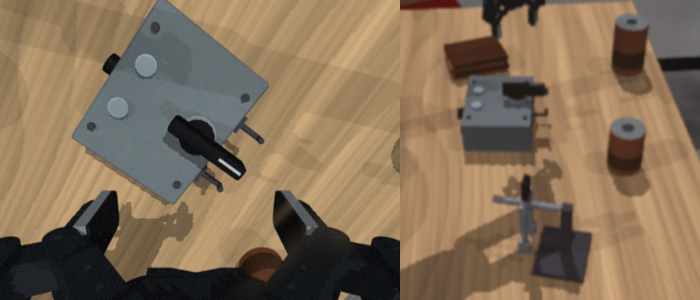

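The knob, from (175,123) to (240,172) in the wrist view, is back parallel to the hooks. The side view shows the yoke hanging upright on the bar.

```bash
python3 -c "
from bench import env; print(env.hand_in())"
```

```text
the job is handed in; nothing more can be done
None
```

The yoke hangs upright and released on the parking bar, and the knob was turned to its stop, held for over half a second and let go to spring back; the job is handed in at 18.4 s, but the hand-in returned no verdict.

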